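# Slide the test plate under the needle of the boom-stand tester

## Task

Take the aluminium plate that carries the ringed cross by its upright black grip and slide it flat along the table, without lifting it, until the cross lies right below the needle tip of the boom-stand tester. Then let go of it; leave the plain plate, which has no cross, where it is.

Things in the scene. Friction and masses are not known exactly. Their poses are not given: they have to be found in the camera images.
- test_plate: Loose flat aluminium plate, 190 x 60 x 10 mm, about 0.5 kg. Origin: centre of its underside; x along its length, z up. An upright black grip is centred at x = -70 mm (the end near the robot), y = 0: 44 mm long in x, 18 mm thick in y, top 55 mm over the table, on a foot 50 x 30 mm whose top is 13.5 mm up. On its face near the +x end: a black ring with a cross.
- ring_mark (a point): Centre of the black cross on the test plate, inside a ring of 28 mm outside diameter; on the top face (10 mm up), 75 mm from the plate's origin along its +x.
- needle_tip (a point): Point of the tester's fixed needle, hanging down 25 mm over the table (15 mm over the plate's face) at the near end of a grey boom; head 36 mm across above it, dial up to 206 mm. The foot, 120 x 100 mm, begins 65 mm behind the needle, away from the robot. To the right of it all a 0.7 m tall sieve shaker fills x 0.47 to 0.85, y -0.30 to 0: swing the arm round in front of it.
- plain_plate: A second loose plate of the same size with the same grip, but without ring and cross, farther left; to be left alone. Origin: centre of its underside; x along its length.

How it is judged:
By the outcome, as a careful person would: the job done as asked, in the order asked, and still so for the second after the job is handed in, with the robot touching nothing.
It also fails if it takes over 37 s, if anything falls off the work surface, if the arm or the gripper's body presses on something with over 40 N, if the wrist force passes 120 N, or if a joint passes its speed limit or range.

## Robot

A 6-joint arm with a two-finger parallel gripper is mounted at the origin on a cart in front of the work surface, level with it; the furniture and walls round the work are solid. World frame = base frame: x ahead of the robot, y to its left, z up, the work surface at z = 0. Lengths are in m, angles in rad, forces in N, time in s.
With the tool pointing down it reaches from about 0.325 to 0.85 m from the base axis. Payload 15.5 kg.
Tool frame: the origin (TCP) lies at the very end of the fingers, on their centre line; the grasp point (between the pads) lies 19 mm behind it; x points along the fingers, y is the direction in which the jaws open and shut, and the axes are right-handed (so a half turn about x gives the same grasp; the last joint's range is limited). The gripper opens to 91 mm and grips with 3 to 60 N. Pads are 32 mm wide; open, the fingers measure 118 mm over their backs; the gripper's body (76 mm by 178 mm) begins 60 mm behind the grasp point.
Start: joints at [-1.353, 0.494, 1.345, -0, 1.302, -0.096], TCP at [0.192, -0.595, 0.214] pointing down, gripper open.
Joint ranges: [-2.91, 2.91], [-0.82, 2.16], [0.22, 2.67], [-1.22, 4.37], [0.12, 2.79], [-3.08, 3.08]. Speed limits (rad/s): [1.89, 1.89, 2.57, 3.01, 3.01, 3.01].

## Interface

Orientations are given as a unit quaternion [x, y, z, w].
In Python, from station import env, snapshot, get_calibration, hand_in gives the robot as it stands. The module is installed in compiled form; this text tells all that it offers.
- The arm moves only by the tool servo_tool, never from a script. Its argument "plan" is a list of rows, each an object with "linear": the shift along the tool's x, y, z in cm, a list of three; "turn": the turn, a rotation vector about the tool's x, y, z in degrees, a list of three; "jaw": the finger opening in cm, from 0 to 9.12. In form: [{"linear": [tx, ty, tz], "turn": [rx, ry, rz], "jaw": jaw}, ...]. A call has 1 to 20 rows; each row is the pose to reach, as a shift and turn from the pose commanded when the call began, along the tool's axes at that moment; what a row does not reach only later rows make up. A row lasts 1/10 s, in which the tool goes at most 50 mm and 8.59 degrees, less where a joint would pass 70% of its speed; a pose out of reach is approached as far as the arm can. A call with a gripper value outside its range is refused whole. The fingers move at their own pace and stop on an object; the grip force is fixed at half the most. Time passes only in rows, so rows that repeat a pose let the fingers close. It gives the time, the measured TCP pose, the force and the opening at its end, in the units of the state.
- env.get_obs(): the state, without advancing time (a new reading comes with each control period).
- snapshot(name): name is "scene" or "top" or "wrist"; returns the picture (400x640x3 uint8, red, green, blue); there is no depth.
- get_calibration(name): a dict with "K" (3x3 intrinsics, pixels), "k1" (the pictures are not rectified: a ray, as slopes to the right and down, at radius r is drawn at 1 + k1 r^2 times it, then the intrinsics apply), "eye" and "rotation" of the camera in the world; the wrist camera has in their place "tool_from_camera" (4x4, takes a point from camera to tool coordinates, whose origin is the TCP and whose axes are the tool frame's). Camera axes: x right, y down, z forward; pixel columns grow to the right and rows downward; lengths in m; the calibration is good to about 2 mm. A picture is of the moment at which its call begins: read the wrist's pose just before it. get_calibration takes no time and is no camera call.
- hand_in(): hands the job in, once; it reports no verdict.
The state is a dict: "clock": time; "joint_positions": joint angles; "joint_velocities": joint speeds; "tau": joint torques, N m; "position": TCP position; "ee_rot": TCP orientation; "contact_force": force on the tool from outside, world axes, zero at the start; "torque": the same for the moment, N m; "width": finger opening in m.
Only numpy, scipy, OpenCV 4.12 (cv2) and the standard library are available. Lean on these libraries where they do the work, as an engineer would, in place of code of your own. Each camera call takes 0.05 s, during which the arm holds its last target.

## Working session

There is one attempt and no reset: what is moved stays moved. The work goes in short steps, Python scripts to look and compute and a tool call to move; the robot and the scene stay as the last step left them, time stands still between calls to the robot, and variables do not carry over. Pictures are saved under pics/ and viewed, and the job is handed in when it is done.

Besides the shell and the picture viewer there is one more tool, called after "Emit:" by a JSON object that holds its "method" and its "body". servo_tool: Moves the arm, as the interface text tells. Its arguments: {"type":"object","properties":{"plan":{"type":"array"}},"required":["plan"]}

```bash
mkdir -p pics; ls; python3 - <<'E'
from station import env, snapshot, get_calibration
import cv2
o=env.get_obs()
for k,v in o.items(): print(k,v)
for n in ["scene","top","wrist"]:
    im=snapshot(n); cv2.imwrite(f"pics/{n}0.png",im[:,:,::-1]); print(n,get_calibration(n))
E
```

```text
pics
clock 0.0
joint_positions [-1.35351119e+00  4.94218836e-01  1.34612449e+00  3.35528426e-05
  1.30252401e+00 -9.55286864e-02]
joint_velocities [-1.21560430e-03 -5.27943689e-04 -6.74305280e-04  4.87330130e-04
  7.72339750e-05  4.11458420e-04]
tau [ 5.42255220e-03 -8.78819919e+01 -3.81872499e+01  7.11315684e-02
  5.30126423e-02 -1.32487071e-05]
position [ 0.19224898 -0.59429188  0.21331836]
ee_rot [-0.69845972 -0.11059341  0.69849173 -0.10969235]
contact_force [-0.19324578 -1.18579615  0.03346378]
torque [-0.05323188 -0.00217402 -0.01528507]
width 0.09085925051826513
scene {'K': array([[428.23683919,   0.        , 319.26409244],
       [  0.        , 428.23683919, 199.95037859],
       [  0.        ,   0.        ,   1.        ]]), 'k1': 0.035633951588597994, 'eye': array([0.18244574, 0.16160765, 0.79814857]), 'rotation': array([ 0.73914867, -0.62038911,  0.16880911, -0.20069898])}
top {'K': array([[452.23119304,   0.        , 315.45450688],
       [  0.        , 452.23119304, 191.67122826],
       [  0.        ,   0.        ,   1.        ]]), 'k1': 0.00845564694184153, 'eye': array([0.44317529, 0.24427867, 0.89746577]), 'rotation': array([ 0.7073833 , -0.70098328,  0.05574332, -0.07158204])}
wrist {'K': array([[300.44263698,   0.        , 320.23886663],
       [  0.        , 300.44263698, 194.70397642],
       [  0.        ,   0.        ,   1.        ]]), 'k1': -0.017287628556148342, 'tool_from_camera': array([[ 3.39021809e-04, -2.61996345e-01,  9.65068806e-01,
        -1.70394319e-01],
       [ 9.99999649e-01, -6.50002689e-04, -5.27755135e-04,
         4.38812631e-04],
       [ 7.65567235e-04,  9.65068647e-01,  2.61996033e-01,
        -7.39098256e-02],
       [ 0.00000000e+00,  0.00000000e+00,  0.00000000e+00,
         1.00000000e+00]])}
```

View pics/scene0.png

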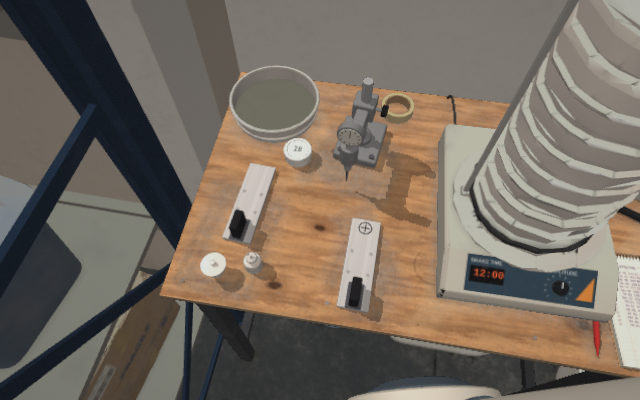

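View pics/top0.png

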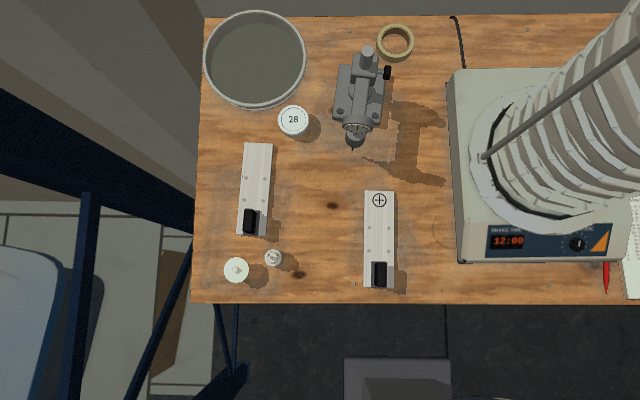

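View pics/wrist0.png

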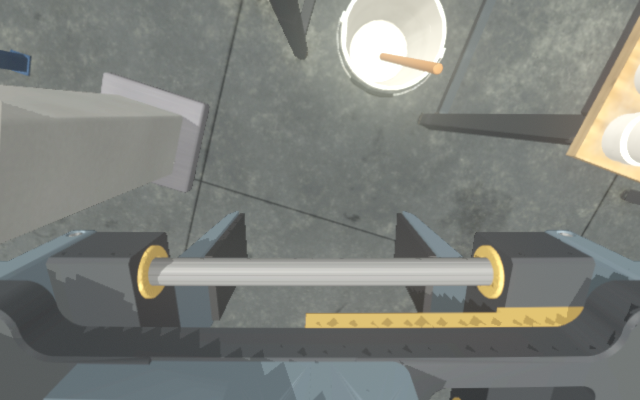

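```bash
cat > h.py <<'E'
import numpy as np, cv2
from scipy.spatial.transform import Rotation as R
from station import env, snapshot, get_calibration
def cam(n,obs=None):
    c=get_calibration(n)
    if n=="wrist":
        T=np.array(c["tool_from_camera"]); Rt=R.from_quat(obs["ee_rot"]).as_matrix()
        return c["K"],c["k1"],Rt@T[:3,3]+obs["position"],Rt@T[:3,:3]
    return c["K"],c["k1"],np.array(c["eye"]),R.from_quat(c["rotation"]).as_matrix()
def ray(C,uv):
    K,k1,e,Rm=C
    d=np.array([(uv[0]-K[0,2])/K[0,0],(uv[1]-K[1,2])/K[1,1]]); s=d.copy()
    for _ in range(20): s=d/(1+k1*(s@s))
    return e,Rm@np.array([s[0],s[1],1.])
def onz(C,uv,z):
    e,d=ray(C,uv); return e+d*(z-e[2])/d[2]
def proj(C,p):
    K,k1,e,Rm=C; q=Rm.T@(np.array(p)-e); s=q[:2]/q[2]; s=s*(1+k1*(s@s)); return s*[K[0,0],K[1,1]]+[K[0,2],K[1,2]]
def tri(a,b):
    A=[];B=[]
    M=np.zeros((3,3));v=np.zeros(3)
    for e,d in (a,b):
        d=d/np.linalg.norm(d);P=np.eye(3)-np.outer(d,d);M+=P;v+=P@e
    p=np.linalg.solve(M,v); 
    return p,[np.linalg.norm(np.cross(p-e,d/np.linalg.norm(d))) for e,d in(a,b)]
E
python3 - <<'E'
import cv2,numpy as np
a=cv2.imread('pics/top0.png');b=cv2.imread('pics/scene0.png')
def crop(im,x,y,w,h,s): return cv2.resize(im[y:y+h,x:x+w],None,fx=s,fy=s,interpolation=cv2.INTER_NEAREST)
cv2.imwrite('pics/c1.png',np.hstack([crop(a,330,110,50,60,8),crop(b,325,140,50,60,8)]))
cv2.imwrite('pics/c2.png',np.hstack([crop(a,350,180,60,115,5),crop(b,330,210,60,115,5)]))
E
```

```text
(no output)
```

View pics/c1.png

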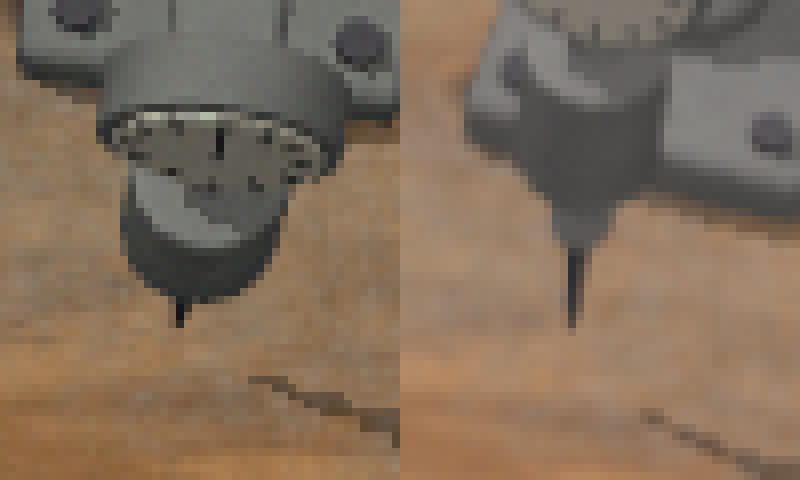

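View pics/c2.png

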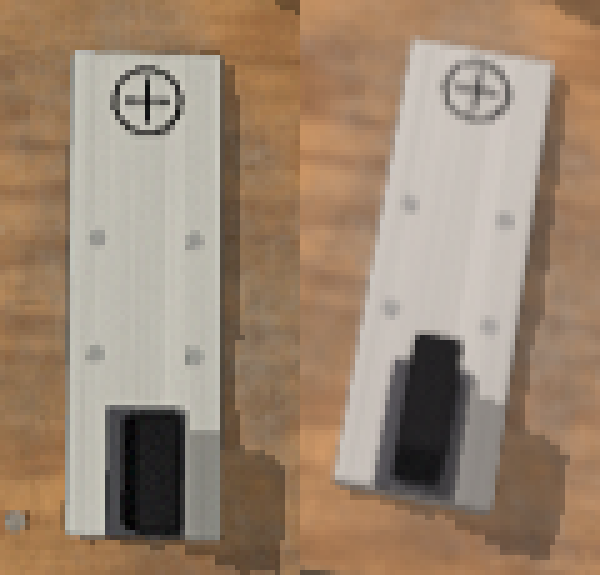

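```bash
python3 - <<'E'
from h import *
T=cam("top");S=cam("scene")
P=[]
for n,C,(x0,y0,x1,y1) in (("top",T,(368,190,391,212)),("scene",S,(354,217,377,240))):
    im=cv2.cvtColor(cv2.imread(f'pics/{n}0.png'),cv2.COLOR_BGR2GRAY)[y0:y1,x0:x1]
    im2=cv2.resize(im,None,fx=8,fy=8,interpolation=cv2.INTER_CUBIC)
    m=(im2<150).astype(np.uint8)
    cs,_=cv2.findContours(m,cv2.RETR_EXTERNAL,cv2.CHAIN_APPROX_NONE)
    for c in cs:
        if cv2.contourArea(c)>3000:
            e=cv2.fitEllipse(c); uv=(np.array(e[0])+.5)/8-.5+[x0,y0]; print(n,e[1],uv,onz(C,uv,.01)); P.append(ray(C,uv))
print(tri(*P))
n=[ (352.0,150.4),(346.5,181.0)]
for C,uv in zip((T,S),n): print(onz(C,uv,.025))
print(tri(ray(T,n[0]),ray(S,n[1])))
# holes top
h=[(350+a/5-.5,180+b/5-.5) for a,b in((97,237),(194,240),(95,353),(193,355))]
q=[onz(T,u,.01)[:2] for u in h];print(np.round(q,4))
h=[(330+(a-300)/5-.5,210+b/5-.5) for a,b in((411,204),(506,221),(391,307),(489,326))]
q=[onz(S,u,.01)[:2] for u in h];print(np.round(q,4))
# grip top rect
for a,b in((122,410),(184,410),(184,535),(128,535)): print('gt',onz(T,(350+a/5-.5,180+b/5-.5),.055)[:2])
for a,b in((415,334),(462,340),(440,485),(392,478)): print('gs',onz(S,(330+(a-300)/5-.5,210+b/5-.5),.055)[:2])
E
```

```text
top (114.39988708496094, 117.84152221679688) [379.01670074 199.75274086] [0.58950101 0.13893104 0.01      ]
scene (89.68682098388672, 101.48115539550781) [364.89872646 227.79159927] [0.58901668 0.13750232 0.01      ]
scene (26.492963790893555, 209.39601135253906) [369.28871727 218.20820177] [0.61274668 0.13118079 0.01      ]Traceback (most recent call last):
  File "<stdin>", line 12, in <module>
TypeError: tri() takes 2 positional arguments but 3 were given
```

```bash
python3 - <<'E'
from h import *
T=cam("top");S=cam("scene")
n=[ (352.0,150.4),(346.5,181.0)]
for C,uv in zip((T,S),n): print(onz(C,uv,.025))
print(tri(ray(T,n[0]),ray(S,n[1])))
print(tri(ray(T,(379.02,199.75)),ray(S,(364.9,227.8))))
h=[(350+a/5-.5,180+b/5-.5) for a,b in((97,237),(194,240),(95,353),(193,355))]
q=np.array([onz(T,u,.01)[:2] for u in h]);print(np.round(q,4), (q[0]+q[1])/2,(q[2]+q[3])/2)
h=[(330+(a-300)/5-.5,210+b/5-.5) for a,b in((411,204),(506,221),(391,307),(489,326))]
q=np.array([onz(S,u,.01)[:2] for u in h]);print(np.round(q,4), (q[0]+q[1])/2,(q[2]+q[3])/2)
for a,b in((130,410),(184,410),(184,535),(135,535)): print('gt',onz(T,(350+a/5-.5,180+b/5-.5),.055)[:2])
for a,b in((415,334),(462,340),(440,485),(392,478)): print('gs',onz(S,(330+(a-300)/5-.5,210+b/5-.5),.055)[:2])
E
```

```text
[0.68619156 0.19293599 0.025     ]
[0.6860542  0.19035619 0.025     ]
(array([0.68719783, 0.19161302, 0.02262659]), [np.float64(0.0012222654761187488), np.float64(0.0012222654761188058)])
(array([0.59008246, 0.13802096, 0.00751156]), [np.float64(0.0006226261341960442), np.float64(0.0006226261341960913)])
[[0.5354 0.1595]
 [0.5345 0.1216]
 [0.4902 0.1607]
 [0.4898 0.1228]] [0.5349614  0.14053372] [0.48997971 0.14175232]
[[0.5346 0.1574]
 [0.5339 0.1193]
 [0.4902 0.1592]
 [0.4892 0.1209]] [0.53424919 0.13836347] [0.48970202 0.14004104]
gt [0.46713187 0.15235518]
gt [0.46734572 0.13259189]
gt [0.42243879 0.1333761 ]
gt [0.42222391 0.15113236]
gs [0.46391623 0.14932262]
gs [0.46463162 0.13221168]
gs [0.41049674 0.13330415]
gs [0.41001193 0.15020423]
```

```bash
python3 - <<'E'
from h import *
o=env.get_obs(); Rm=R.from_quat(o["ee_rot"]).as_matrix(); print(np.round(Rm,4))
p=o["position"]
a=np.deg2rad(-1.6); z=np.array([np.cos(a),np.sin(a),0])
for s in(1,-1):
    Z=s*z; X=np.array([0,0,-1.]); Y=np.cross(Z,X); G=np.c_[X,Y,Z]
    print(s,np.round(R.from_matrix(Rm.T@G).as_rotvec(degrees=True),2))
for w in ((.30,-.20,.213),(.33,-.05,.213),(.36,.06,.2),(.4443,.1423,.12)):
    print(w,np.round(Rm.T@(np.array(w)-p)*100,2))
E
```

```text
[[-2.000e-04  3.077e-01 -9.515e-01]
 [ 9.000e-04 -9.515e-01 -3.077e-01]
 [-1.000e+00 -9.000e-04 -1.000e-04]]
1 [-1.6048e+02 -7.0000e-02  1.0000e-02]
-1 [19.52  0.    0.05]
(0.3, -0.2, 0.213) [  0.08 -34.21 -22.39]
(0.33, -0.05, 0.213) [  0.09 -47.56 -29.86]
(0.36, 0.06, 0.2) [  1.4 -57.1 -36.1]
(0.4443, 0.1423, 0.12) [  9.41 -62.33 -46.65]
```

Emit:
{"method": "servo_tool", "body": {"plan": [{"linear":[0,-2.8,-1.9],"turn":[-8,0,0],"jaw":9},{"linear":[0,-5.7,-3.7],"turn":[-16,0,0],"jaw":9},{"linear":[0,-8.5,-5.6],"turn":[-24,0,0],"jaw":9},{"linear":[0,-11.4,-7.5],"turn":[-32,0,0],"jaw":9},{"linear":[0,-14.2,-9.3],"turn":[-40,0,0],"jaw":9},{"linear":[0,-17.1,-11.2],"turn":[-48,0,0],"jaw":9},{"linear":[0,-20,-13.1],"turn":[-56,0,0],"jaw":9},{"linear":[0,-22.8,-14.9],"turn":[-64,0,0],"jaw":9},{"linear":[0,-25.6,-16.8],"turn":[-72,0,0],"jaw":9},{"linear":[0,-28.5,-18.7],"turn":[-80,0,0],"jaw":9},{"linear":[0,-31.3,-20.5],"turn":[-88,0,0],"jaw":9},{"linear":[0,-34.2,-22.4],"turn":[-96,0,0],"jaw":9},{"linear":[0,-36.8,-24],"turn":[-104,0,0],"jaw":9},{"linear":[0,-39.5,-25.6],"turn":[-112,0,0],"jaw":9},{"linear":[0,-42.1,-27.2],"turn":[-120,0,0],"jaw":9},{"linear":[0,-44.8,-28.8],"turn":[-128,0,0],"jaw":9},{"linear":[0,-47.4,-30.3],"turn":[-136,0,0],"jaw":9},{"linear":[0,-50.6,-32.2],"turn":[-144,0,0],"jaw":9},{"linear":[0,-53.8,-34.2],"turn":[-152,0,0],"jaw":9},{"linear":[0,-57.1,-36.1],"turn":[-160.5,0,0],"jaw":9}]}}

```text
clock: 2.15
position: [0.3602, 0.0612, 0.214]
ee_rot: [0.008, 0.707, -0.008, 0.707]
contact_force: [0.6, 0.2, 0.4]
width: 0.0899
```

```bash
python3 - <<'E'
from h import *
o=env.get_obs(); im=snapshot("wrist"); cv2.imwrite("pics/w1.png",im[:,:,::-1])
np.save("w1.npy",np.r_[o["position"],o["ee_rot"]]); print(o["joint_positions"])
C=cam("wrist",o)
for p in ((.5893,.1382,.01),(.4443,.1423,.055),(.6862,.1916,.025)): print(proj(C,p))
Rm=R.from_quat(o["ee_rot"]).as_matrix();print(np.round(Rm,3))
for w in ((.4443,.1423,.11),): print(np.round(Rm.T@(np.array(w)-o["position"])*100,2))
E
```

```text
[ 4.61529395e-03  1.24166647e-01  1.92679340e+00 -4.74949905e-05
  1.09027242e+00 -1.54422854e+00]
[376.2760496  325.27847809]
[389.86536206 248.21354319]
[411.39218651 385.1178565 ]
[[ 0.     0.022  1.   ]
 [-0.     1.    -0.022]
 [-1.    -0.     0.   ]]
[10.4   8.29  8.22]
```

View pics/w1.png

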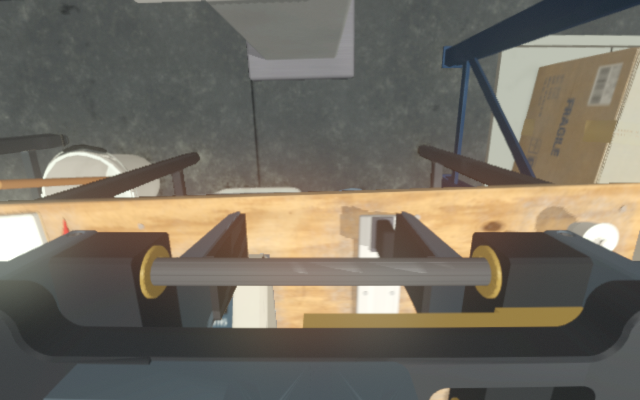

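Emit:
{"method": "servo_tool", "body": {"plan": [{"linear":[1,2,2],"turn":[0,0,0],"jaw":9},{"linear":[2.5,4,4],"turn":[0,0,0],"jaw":9},{"linear":[5,6,6],"turn":[0,0,0],"jaw":9},{"linear":[7,7.5,7.4],"turn":[0,0,0],"jaw":9},{"linear":[9,8.2,8.1],"turn":[0.3,0,0],"jaw":9},{"linear":[11,8.3,8.2],"turn":[0.3,0,0],"jaw":9},{"linear":[12,8.3,8.2],"turn":[0.3,0,0],"jaw":9},{"linear":[12,8.3,8.2],"turn":[0.3,0,0],"jaw":9}]}}

```text
clock: 3.0
position: [0.4434, 0.1402, 0.093]
ee_rot: [0.011, 0.708, -0.012, 0.706]
contact_force: [0.6, -0.2, 0.4]
width: 0.0901
```

```bash
python3 - <<'E'
from h import *
o=env.get_obs(); print(o["position"],R.from_quat(o["ee_rot"]).as_matrix().round(3)[:2])
im=snapshot("wrist"); cv2.imwrite("pics/w2.png",im[:,:,::-1])
im=snapshot("top"); cv2.imwrite("pics/t2.png",im[:,:,::-1])
C=cam("wrist",o)
for x in (-.022,.022):
  for y in (-.009,.009): print(proj(C,(.4443+x,.1423+y,.055)))
E
```

```text
[0.44343915 0.14015327 0.09298483] [[-0.002  0.033  0.999]
 [-0.     0.999 -0.033]]
[310.2424714  189.69404545]
[335.38890405 188.87509104]
[312.71154963 246.25411058]
[336.57709203 245.51532107]
```

View pics/w2.png

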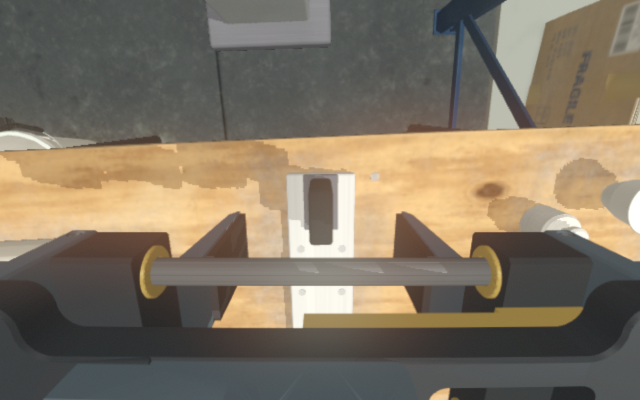

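View pics/t2.png

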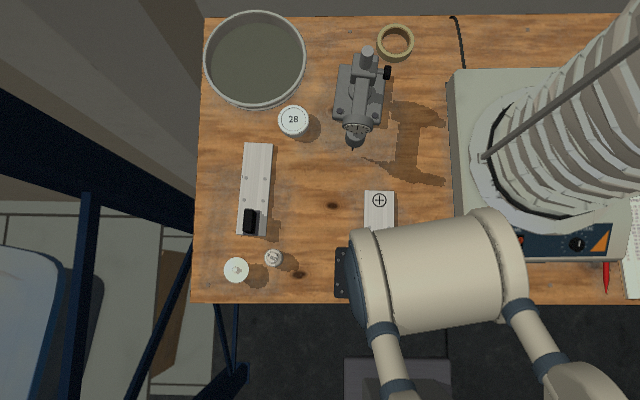

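Emit:
{"method": "servo_tool", "body": {"plan": [{"linear":[1.5,0,0],"turn":[0,0,0],"jaw":9},{"linear":[3,0,0],"turn":[0,0,0],"jaw":9},{"linear":[4.5,0,0.1],"turn":[0,0,0],"jaw":9},{"linear":[6,0,0.1],"turn":[0,0,0],"jaw":9},{"linear":[6.8,0,0.1],"turn":[0,0,0],"jaw":9},{"linear":[7.1,0,0.1],"turn":[0,0,0],"jaw":9},{"linear":[7.1,0,0.1],"turn":[0,0,0],"jaw":6},{"linear":[7.1,0,0.1],"turn":[0,0,0],"jaw":3},{"linear":[7.1,0,0.1],"turn":[0,0,0],"jaw":1.5},{"linear":[7.1,0,0.1],"turn":[0,0,0],"jaw":1},{"linear":[7.1,0,0.1],"turn":[0,0,0],"jaw":1},{"linear":[7.1,0,0.1],"turn":[0,0,0],"jaw":1},{"linear":[7.1,0,0.1],"turn":[0,0,0],"jaw":1},{"linear":[7.1,0,0.1],"turn":[0,0,0],"jaw":1}]}}

```text
clock: 4.5
position: [0.4454, 0.1404, 0.0229]
ee_rot: [0.012, 0.707, -0.012, 0.707]
contact_force: [-0.5, -0.9, -0.4]
width: 0.0288
```

```bash
python3 - <<'E'
from h import *
o=env.get_obs(); print(o["position"],o["width"],o["contact_force"],R.from_quat(o["ee_rot"]).as_matrix().round(4))
im=snapshot("top"); cv2.imwrite("pics/t3.png",im[:,:,::-1])
im=snapshot("scene"); cv2.imwrite("pics/s3.png",im[:,:,::-1])
E
```

```text
[0.44537522 0.14038968 0.02290709] 0.02878555423143748 [-0.5441228  -0.87104453 -0.36561654] [[-0.      0.0328  0.9995]
 [-0.      0.9995 -0.0328]
 [-1.     -0.     -0.    ]]
```

View pics/t3.png

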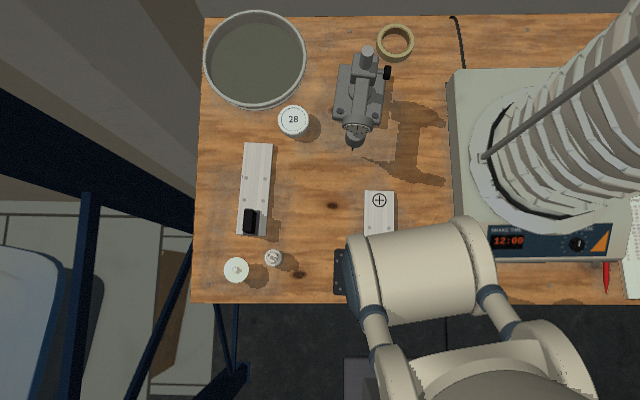

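View pics/s3.png

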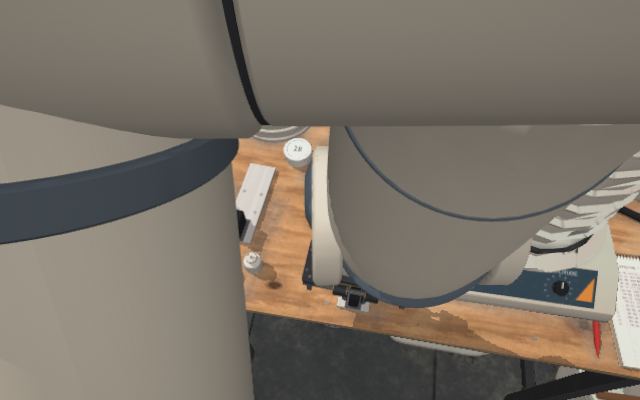

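Emit:
{"method": "servo_tool", "body": {"plan": [{"linear":[0,0,0],"turn":[0,0,0],"jaw":1},{"linear":[0,0,0],"turn":[0,0,0],"jaw":1},{"linear":[0,0,0],"turn":[0,0,0],"jaw":1},{"linear":[0,0,0],"turn":[0,0,0],"jaw":1}]}}

```text
clock: 5.0
position: [0.4453, 0.1404, 0.0229]
ee_rot: [0.012, 0.707, -0.012, 0.707]
contact_force: [-0.6, 0.0, -0.4]
width: 0.0178
```

```bash
cat > cross.py <<'E'
from h import *
def cross(im,C,guess,out=None):
    u,v=np.round(guess).astype(int); x0,y0=u-10,v-10
    g=cv2.cvtColor(im,cv2.COLOR_RGB2GRAY)[y0:y0+21,x0:x0+21]
    g=cv2.resize(g,None,fx=8,fy=8,interpolation=cv2.INTER_CUBIC)
    cs,_=cv2.findContours((g<150).astype(np.uint8),cv2.RETR_EXTERNAL,cv2.CHAIN_APPROX_NONE)
    c=max(cs,key=cv2.contourArea); e=cv2.fitEllipse(c)
    uv=(np.array(e[0])+.5)/8-.5+[x0,y0]; print('cross',e[1],uv,onz(C,uv,.01)); return uv
E
python3 - <<'E'
from cross import *
o=env.get_obs(); print(o["position"],o["width"],o["contact_force"])
im=snapshot("top"); cross(im,cam("top"),(379,200))
E
```

```text
[0.44531617 0.14037066 0.02290289] 0.01782650673133299 [-0.62731038  0.02830447 -0.43122752]
cross (116.01595306396484, 118.4740982055664) [379.57344723 199.74060535] [0.58953369 0.13783055 0.01      ]
```

Emit:
{"method": "servo_tool", "body": {"plan": [{"linear":[0,0.3,0.5],"turn":[0,0,0],"jaw":1},{"linear":[0,0.9,1.5],"turn":[0,0,0],"jaw":1},{"linear":[0,1.5,2.5],"turn":[0,0,0],"jaw":1},{"linear":[0,2.1,3.5],"turn":[0,0,0],"jaw":1},{"linear":[0,2.7,4.5],"turn":[0,0,0],"jaw":1},{"linear":[0,3.3,5.5],"turn":[0,0,0],"jaw":1},{"linear":[0,3.9,6.5],"turn":[0,0,0],"jaw":1},{"linear":[0,4.2,7],"turn":[0,0,0],"jaw":1},{"linear":[0,4.2,7],"turn":[0,0,0],"jaw":1}]}}

```text
clock: 5.95
position: [0.5178, 0.1807, 0.0229]
ee_rot: [0.012, 0.707, -0.011, 0.707]
contact_force: [2.3, 1.8, -0.5]
width: 0.0182
```

```bash
python3 - <<'E'
from cross import *
o=env.get_obs(); print(o["position"],o["width"],o["contact_force"],o["joint_positions"])
im=snapshot("top"); cv2.imwrite("pics/t4.png",im[:,:,::-1])
C=cam("top"); d=o["position"]-[.4453,.1404,.0229]
g=proj(C,np.array([.5895,.1378,.01])+d); print(g); cross(im,C,g)
x,y=300,110
cv2.imwrite("pics/t4c.png",cv2.resize(im[y:y+150,x:x+200,::-1],None,fx=4,fy=4,interpolation=cv2.INTER_NEAREST))
E
```

```text
[0.51780093 0.18069386 0.02293385] 0.018224982267643554 [ 2.25731694  1.84777167 -0.53180615] [ 2.26700593e-01  6.47292951e-01  1.71910101e+00  3.55453116e-04
  7.73876870e-01 -1.31173837e+00]
[358.99406869 164.06222764]
cross (149.6532745361328, 162.07373046875) [359.10626984 167.17516518] [0.65557661 0.17790557 0.01      ]
```

View pics/t4c.png

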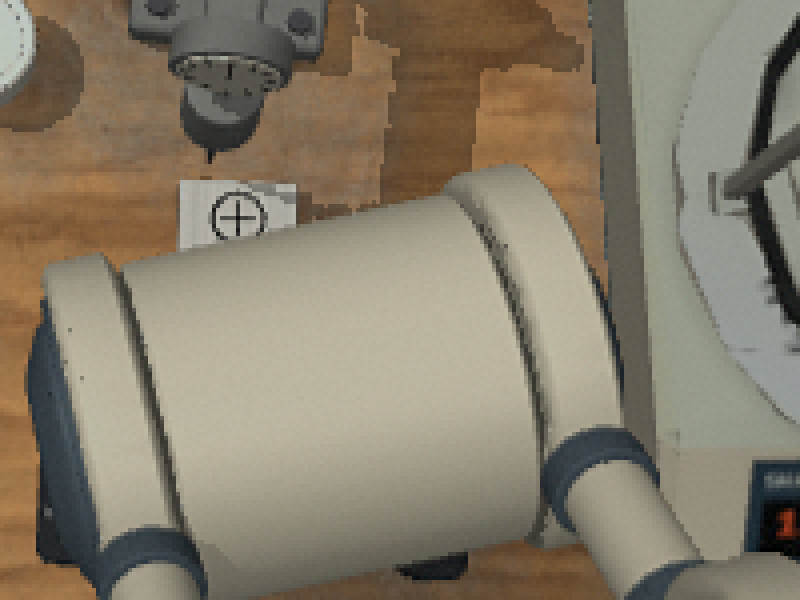

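Emit:
{"method": "servo_tool", "body": {"plan": [{"linear":[0,0.3,0.5],"turn":[0,0,0],"jaw":1},{"linear":[0,0.7,1.1],"turn":[0,0,0],"jaw":1},{"linear":[0,1.1,1.7],"turn":[0,0,0],"jaw":1},{"linear":[0,1.4,2.2],"turn":[0,0,0],"jaw":1},{"linear":[0,1.5,2.35],"turn":[0,0,0],"jaw":1},{"linear":[0,1.5,2.35],"turn":[0,0,0],"jaw":1},{"linear":[0,1.5,2.35],"turn":[0,0,0],"jaw":1}]}}

```text
clock: 6.7
position: [0.5407, 0.1943, 0.0229]
ee_rot: [0.012, 0.707, -0.012, 0.707]
contact_force: [-0.4, 0.2, 1.3]
width: 0.0177
```

```bash
python3 - <<'E'
from cross import *
o=env.get_obs(); print(o["position"],o["width"],o["contact_force"],o["joint_positions"])
im=snapshot("top"); cv2.imwrite("pics/t5.png",im[:,:,::-1])
C=cam("top"); d=o["position"]-[.4453,.1404,.0229]
g=proj(C,np.array([.5895,.1378,.01])+d); print(g)
x,y=320,130
cv2.imwrite("pics/t5c.png",cv2.resize(im[y:y+50,x:x+60,::-1],None,fx=10,fy=10,interpolation=cv2.INTER_NEAREST))
im=snapshot("scene"); cv2.imwrite("pics/s5.png",im[:,:,::-1])
E
```

```text
[0.54067986 0.19429466 0.02287035] 0.017678951815006925 [-0.41256561  0.16693925  1.28271303] [ 2.41009353e-01  6.70753831e-01  1.65146224e+00  1.08734475e-04
  8.19179691e-01 -1.29702999e+00]
[352.18576336 153.03030616]
```

View pics/t5c.png

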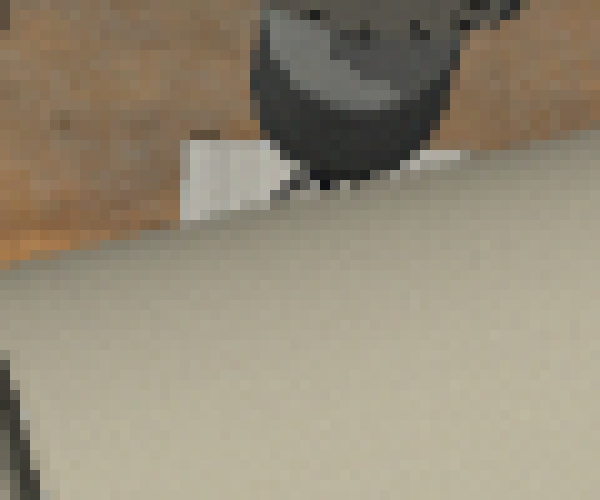

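View pics/s5.png

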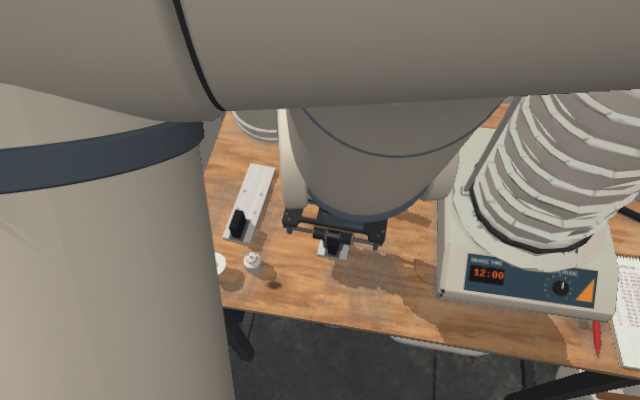

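Emit:
{"method": "servo_tool", "body": {"plan": [{"linear":[0,0.1,0.15],"turn":[0,0,0],"jaw":1},{"linear":[0,0.1,0.15],"turn":[0,0,0],"jaw":1},{"linear":[0,0.1,0.15],"turn":[0,0,0],"jaw":1}]}}

```text
clock: 7.1
position: [0.5419, 0.1951, 0.0229]
ee_rot: [0.012, 0.707, -0.012, 0.707]
contact_force: [-3.4, -1.4, 2.4]
width: 0.0181
```

Emit:
{"method": "servo_tool", "body": {"plan": [{"linear":[0,0,0],"turn":[0,0,0],"jaw":3},{"linear":[0,0,0],"turn":[0,0,0],"jaw":5},{"linear":[0,0,0],"turn":[0,0,0],"jaw":6},{"linear":[0,0,0],"turn":[0,0,0],"jaw":6},{"linear":[0,0,0],"turn":[0,0,0],"jaw":6},{"linear":[0,0,0],"turn":[0,0,0],"jaw":6},{"linear":[-0.5,0,0],"turn":[0,0,0],"jaw":6},{"linear":[-2,0,0],"turn":[0,0,0],"jaw":6},{"linear":[-4,0,0],"turn":[0,0,0],"jaw":6},{"linear":[-6,0,0],"turn":[0,0,0],"jaw":6},{"linear":[-8,0,-2],"turn":[0,0,0],"jaw":6},{"linear":[-9,0,-5],"turn":[0,0,0],"jaw":6},{"linear":[-10,-1,-8],"turn":[0,0,0],"jaw":6},{"linear":[-10,-2,-12],"turn":[0,0,0],"jaw":6},{"linear":[-10,-4,-15],"turn":[0,0,0],"jaw":6},{"linear":[-10,-7,-18],"turn":[0,0,0],"jaw":6},{"linear":[-10,-10,-19],"turn":[0,0,0],"jaw":6},{"linear":[-10,-13,-19],"turn":[0,0,0],"jaw":6},{"linear":[-10,-13,-19],"turn":[0,0,0],"jaw":6}]}}

```text
clock: 9.0
position: [0.3477, 0.0694, 0.1234]
ee_rot: [0.012, 0.707, -0.013, 0.707]
contact_force: [0.6, 1.1, 0.6]
width: 0.0599
```

```bash
python3 - <<'E'
from cross import *
o=env.get_obs(); print(o["position"],o["width"],o["contact_force"])
im=snapshot("top"); cv2.imwrite("pics/t6.png",im[:,:,::-1])
x,y=325,130
cv2.imwrite("pics/t6c.png",cv2.resize(im[y:y+50,x:x+60,::-1],None,fx=10,fy=10,interpolation=cv2.INTER_NEAREST))
im=snapshot("scene"); cv2.imwrite("pics/s6.png",im[:,:,::-1])
E
```

```text
[0.34768635 0.06936773 0.12337642] 0.059942308226190275 [0.64904199 1.09179387 0.62428068]
```

View pics/t6.png

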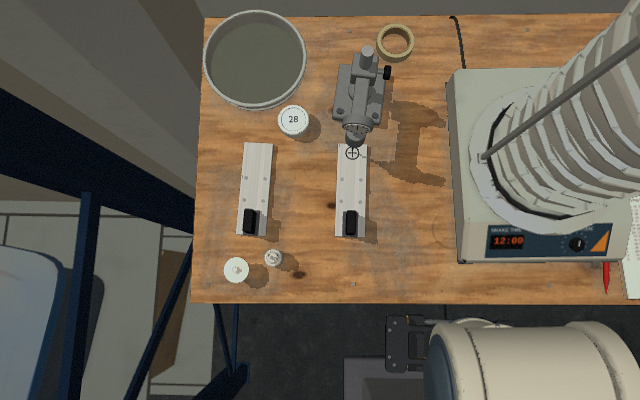

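View pics/t6c.png

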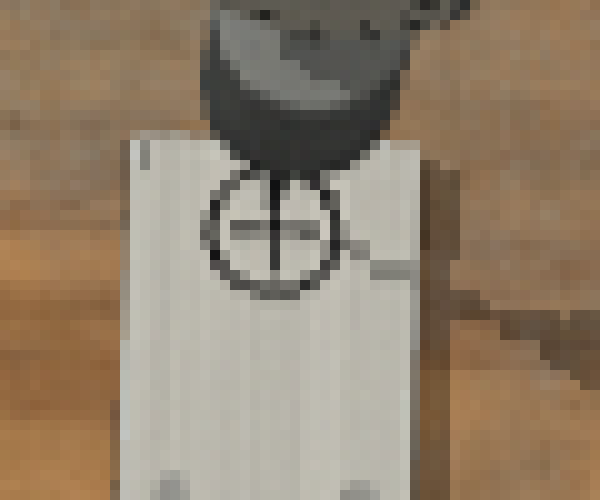

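View pics/s6.png

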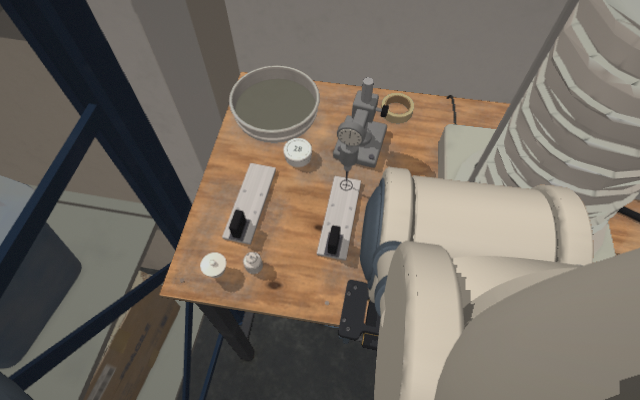

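```bash
python3 - <<'E'
from h import *
T=cam("top");S=cam("scene")
b=cv2.imread('pics/s6.png'); x,y=330,165
cv2.imwrite('pics/s6c.png',cv2.resize(b[y:y+36,x:x+36],None,fx=16,fy=16,interpolation=cv2.INTER_NEAREST))
print(onz(T,(352.0,152.5),.01),onz(T,(352,150.4),.025))
# where the point 15mm below the needle tip projects
for C,uv in((T,(352,150.4)),(S,(346.5,181))):
    p=onz(C,uv,.025); p[2]=.01; print('target px',proj(C,p))
E
```

```text
[0.68597778 0.19206789 0.01      ] [0.68619156 0.19293599 0.025     ]
target px [351.56992656 152.39560286]
target px [346.11808475 184.74736223]
```

View pics/s6c.png

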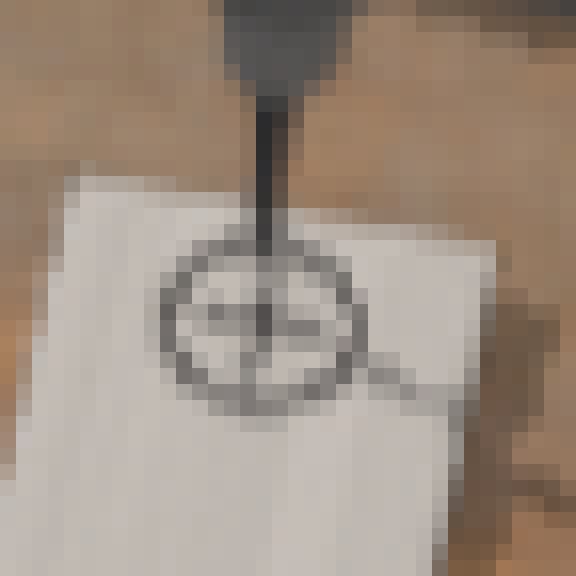

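```bash
python3 -c "
from station import hand_in,env
print(env.get_obs()['joint_velocities']); print(hand_in())"
```

```text
[ 0.03086014  0.00953094 -0.00993422  0.00118793 -0.00107091  0.00812974]
the job is handed in; nothing more can be done
None
```

I slid the plate with the ringed cross flat along the table until the cross was under the needle tip. Then I opened the jaws, lifted clear, backed the arm off and handed the job in at about 9 s of the 37 s allowed.

- **Position:** In the final scene picture the cross lies within about 0.5 mm of the point right below the needle tip. In the top picture it lies within about 1 mm, with a slight offset to the right. Camera calibration is only good to about 2 mm.
- **Failed checks:** The automatic ring fit failed partway through the slide, because the ring blurred into other dark parts. I read that position, and the final ones, from enlarged crops by eye. The arm hid the cross from both cameras at the end of the slide, so I set the last 1.5 mm from the measured tool position and checked it after backing off.
- **Forces and other objects:** The contact forces shown after each move stayed under about 5 N. The plain plate looks unmoved in the last pictures. The arm is clear of everything.

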